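Index and pin the rotary board fixture

ROBOT

A 6-joint arm with a two-finger parallel gripper is mounted at the origin on the work surface. World frame = base frame: x ahead of the robot, y to its left, z up, the work surface at z = 0. Lengths are in mm, angles in rad, forces in N, time in s.
With the tool pointing down it reaches from about 350 to 775 mm from the base axis. Payload 7.3 kg.
Tool frame: the origin (TCP) lies at the very end of the fingers, on their centre line; the grasp point (between the pads) lies 19 mm behind it; x points along the fingers, z is the direction in which the jaws open and shut, and the axes are right-handed (so a half turn about x gives the same grasp; the last joint's range is limited). The gripper opens to 92 mm and grips with 3 to 60 N. Pads are 19 mm wide; open, the fingers measure 130 mm over their backs; the gripper's body (75 mm by 190 mm) begins 47 mm behind the grasp point.
Start: joints at [-1.342, 0.342, 1.524, -0, 1.275, -0.146], TCP at [192.219, -488.566, 226.741] pointing down, gripper open.
Joint ranges: [-2.53, 2.53], [-0.77, 2.02], [0.04, 2.7], [-1, 4.14], [0.28, 2.66], [-3.11, 3.11]. Speed limits (rad/s): [2.57, 2.57, 3.14, 3.14, 3.14, 3.14].

INTERFACE

Orientations are given as [roll, pitch, yaw] about the fixed x, y, z axes, in that order (R = Rz(yaw) Ry(pitch) Rx(roll)).
In Python, from plant import * gives the robot as it stands.
- The arm moves only by the tool carry_out, never from a script. Its argument "rows" is a list of rows, each a list of 4 numbers: the shift along the world's x, y, z in mm, then the turn about the world's z in degrees. In form: [[x, y, z, twist], ...]. A call has 1 to 20 rows; each row is the pose to reach, as a shift and turn from the pose measured when the call began; what a row does not reach only later rows make up. A row lasts 1/12 s, in which the tool goes at most 41.7 mm and 7.16 degrees, less where a joint would pass 70% of its speed; a pose out of reach is approached as far as the arm can. A call with a gripper value outside its range is refused whole. "hand" is the finger opening in mm, from 0 to 91.8, set as the call begins (left out, the last holds). The fingers move at their own pace and stop on an object; the grip force is fixed at half the most. Time passes only in rows, so rows that repeat a pose let the fingers close. It gives the time, the measured TCP pose, the force and the opening at its end, in the units of the state.
- get_obs(): the state, without advancing time (a new reading comes with each control period).
- capture(name): name is "side" or "top"; returns the picture (400x640x3 uint8, red, green, blue); there is no depth.
- camera_info(name): a dict with "camera_matrix" (3x3 intrinsics, pixels), "pose" (4x4, takes a point from camera to world coordinates). Camera axes: x right, y down, z forward; pixel columns grow to the right and rows downward; lengths in mm; the calibration is good to about 2 mm. A picture is of the moment at which its call begins. camera_info takes no time and is no camera call.
- close_job(): hands the job in, once; it reports no verdict.
The state is a dict: "time": time; "joint_positions": joint angles; "dq": joint speeds; "tau": joint torques, N m; "tool_pos": TCP position; "tcp_rot": TCP orientation; "contact_force": force on the tool from outside, world axes, zero at the start; "moment": the same for the moment, N m; "grip_width": finger opening in mm.
Only numpy, scipy, OpenCV 4.12 (cv2) and the standard library are available. Lean on these libraries where they do the work, as an engineer would, in place of code of your own. Each camera call takes 0.05 s, during which the arm holds its last target. There are 200 camera calls.

TASK

Turn the board turntable the shorter way round, until its slotted ear stands over the round locking post, the one with a bore. Then take the locking pin from its block, pass it down through the ear into the bore, feeling for the bore without forcing the pin, until its shoulder rests on the ear, and let go. Leave the other things on the bench where they are.

Things in the scene. Friction and masses are not known exactly. Their poses are not given: they have to be found in the camera images.
- turntable: Aluminium disc 170 mm across, 10 mm thick, turning endlessly either way about its upright axis; it stays where left (1.2 N at the ear moves it). Origin on the axis at the disc's underside, 37 mm above the bench; x points to the ear. On it: two green boards up to 5 mm high, hub 8 mm high. Below it a fixed dark base plate, 276 mm across, 8 mm thick.
- ear_slot (a point): Centre of the slot in the ear, at the ear's top face (47 mm above the bench), 105 mm from the turntable's axis. The ear is a flat tab, 40 mm wide and 10 mm thick, sticking out of the disc's rim to 128 mm from the axis; its slot goes right through, 23 mm long along the radius and 15 mm wide across it.
- handle_grip (a point): Grip point on the axis of the turntable's upright black handle: round, 24 mm across, standing 50 mm up from the disc's top, opposite the ear, 62 mm from the turntable's axis. The point is 77 mm above the bench, 20 mm below the handle's top. The handle spins freely about itself, so it can be held without turning the gripper.
- post_top (a point): Centre of the top (34 mm above the bench) of the round steel locking post, 105 mm from the turntable's axis; the ear passes 3 mm above it. Its upright bore, 13.5 mm wide and 24 mm deep, is eccentric: its axis is 4 mm from this point, in a direction that differs each time and is not measured. The bore does not shift when pushed.
- lockpost: The locking post, 40 mm across, 26 mm tall, fixed on the base plate. Origin at the centre of its underside, 8 mm above the bench. The three other posts round the turntable are square, 34 mm, solid, equally tall and of no use here.
- pin: Loose steel pin, about 120 g, 73 mm long, upright. Origin at the centre of its lower tip, z up its length. Shank 12 mm across, 33 mm long (last 2 mm tapered to 9 mm), then a flat shoulder and a round head 26 mm across, 40 mm tall, to grip. Fully seated, its tip is 14 mm above the bench. It starts in its block, shoulder on the block's top, tip 2 mm above the bench.
- pinblock: Grey plastic block, 60 x 60 x 35 mm tall, fixed to the bench, with the hole (18 mm wide) that the pin starts in. Origin at the centre of its underside. It is to the left or right of the turntable; a wooden block with small copper tips is on the other side.
- capacitor: Bystander: aluminium can, 44 mm across, 85 mm tall; origin under its centre.
- spool: Bystander: solder spool, 56 mm across, 46 mm tall; origin under its centre.
- meter: Bystander: black hand meter, 150 x 75 x 41 mm, lying flat; origin under its centre.
- spareboard: Bystander: green circuit board, 110 x 80 mm, 13 mm tall, lying flat; origin under its centre.
- flux: Bystander: small bottle, 40 mm across, 100 mm tall; origin under its centre.
- driver: Bystander: screwdriver lying on the bench near the robot.
Mind the look-alikes: they are no part of the job. Of the things shaped like the pin, the steel one is meant.

How it is judged:
By the outcome, as a careful person would: the job done as asked, in the order asked, and still so for the second after the job is handed in, with the robot touching nothing.
It also fails if it takes over 72 s, if anything falls off the work surface, if the arm or the gripper's body presses on something with over 40 N, if the wrist force passes 120 N, or if a joint passes its speed limit or range.

## Working session

There is one attempt and no reset: what is moved stays moved. The work goes in short steps, Python scripts to look and compute and a tool call to move; the robot and the scene stay as the last step left them, time stands still between calls to the robot, and variables do not carry over. Pictures are saved under pics/ and viewed, about 8 in all and at most 12, crops included, and the job is handed in when it is done.

Besides the shell and the picture viewer there is one more tool, called after "Call:" by a JSON object that holds its "method" and its "body", one argument or row to a line. carry_out: Moves the arm, as the interface text tells. Its arguments: {"type":"object","properties":{"rows":{"type":"array"},"hand":{"type":"number"}},"required":["rows"]}

```bash
mkdir -p pics; cat > h.py <<'E'
from plant import *
import numpy as np, cv2
def ray(cam,u,v,z):
    i=camera_info(cam);K=np.array(i["camera_matrix"]);T=np.array(i["pose"])
    d=T[:3,:3]@np.linalg.solve(K,[u,v,1.]);o=T[:3,3]
    return o+d*(z-o[2])/d[2]
def proj(cam,p):
    i=camera_info(cam);K=np.array(i["camera_matrix"]);T=np.array(i["pose"])
    c=T[:3,:3].T@(np.array(p,float)-T[:3,3]);q=K@c;return q[:2]/q[2]
def snap(cam,name,crop=None,s=1):
    im=capture(cam)[:,:,::-1].copy()
    cv2.imwrite(f"pics/{name}_full.png",im)
    if crop: u0,v0,u1,v1=crop; im=im[v0:v1,u0:u1]
    im=cv2.resize(im,None,fx=s,fy=s,interpolation=cv2.INTER_CUBIC)
    cv2.imwrite(f"pics/{name}.png",im)
E
python3 - <<'E'
from h import *
np.set_printoptions(precision=3,suppress=True)
for c in("top","side"):
    i=camera_info(c);print(i["camera_matrix"],i["pose"])
snap("top","t0");snap("side","s0");print(get_obs())
E
```

```text
[[416.839   0.    315.05 ]
 [  0.    416.839 203.417]
 [  0.      0.      1.   ]] [[   0.007   -0.997    0.077  411.35 ]
 [  -1.      -0.008   -0.004  -20.524]
 [   0.004   -0.077   -0.997 1351.381]
 [   0.       0.       0.       1.   ]]
[[440.441   0.    319.142]
 [  0.    440.441 199.898]
 [  0.      0.      1.   ]] [[ -0.937  -0.22    0.272 173.311]
 [ -0.35    0.594  -0.725 941.592]
 [ -0.002  -0.774  -0.633 897.288]
 [  0.      0.      0.      1.   ]]
{'time': 0.1, 'joint_positions': array([-1.342,  0.343,  1.525, -0.   ,  1.275, -0.146]), 'dq': array([ 0.001, -0.002, -0.002, -0.   , -0.002, -0.   ]), 'tau': array([  0.001, -43.201, -24.469,   0.072,   0.053,  -0.   ]), 'tool_pos': array([ 192.116, -488.19 ,  226.115]), 'tcp_rot': array([3.027, 1.569, 1.831]), 'contact_force': array([-0.812,  0.037,  0.396]), 'moment': array([-0.057, -0.014,  0.015]), 'grip_width': 91.85126155488936}
```

View pics/t0.png

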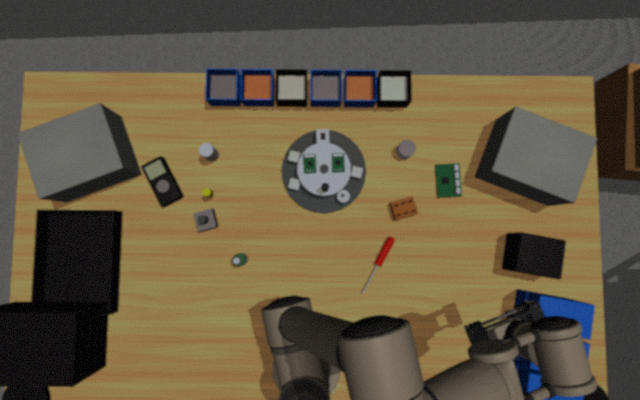

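View pics/s0.png

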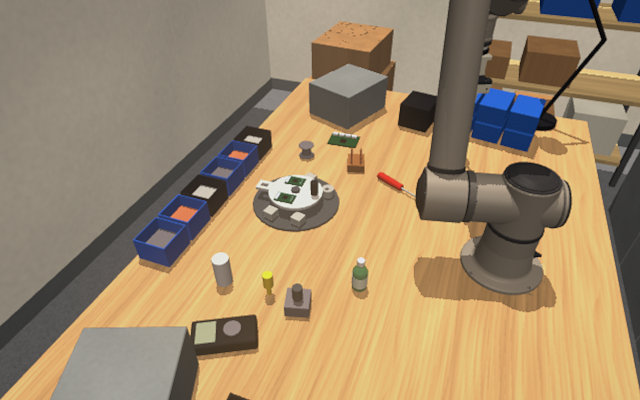

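The top view shows the turntable at about (324,170), its ear up at (322,136), the handle at (325,187), and the round post at (343,197). Candidates for the pin are the steel pin in the grey block (205,219), the yellow look-alike (207,192), and the copper tips in the wooden block (403,208). I choose the steel pin in the grey block. I'll check it and the turntable in a close crop.

```bash
python3 - <<'E'
import cv2,numpy as np
im=cv2.imread("pics/t0_full.png");s=cv2.imread("pics/s0_full.png")
f=lambda i,a,b,c,d,w,h:cv2.resize(i[b:d,a:c],(w,h),interpolation=cv2.INTER_CUBIC)
a=f(im,275,120,375,220,600,600); b=f(im,180,180,230,240,200,240); c=f(s,245,255,320,325,200,187)
o=np.zeros((600,800,3),np.uint8);o[:,:600]=a;o[:240,600:]=b;o[250:437,600:]=c
cv2.imwrite("pics/c0.png",o)
E
```

```text
(no output)
```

View pics/c0.png

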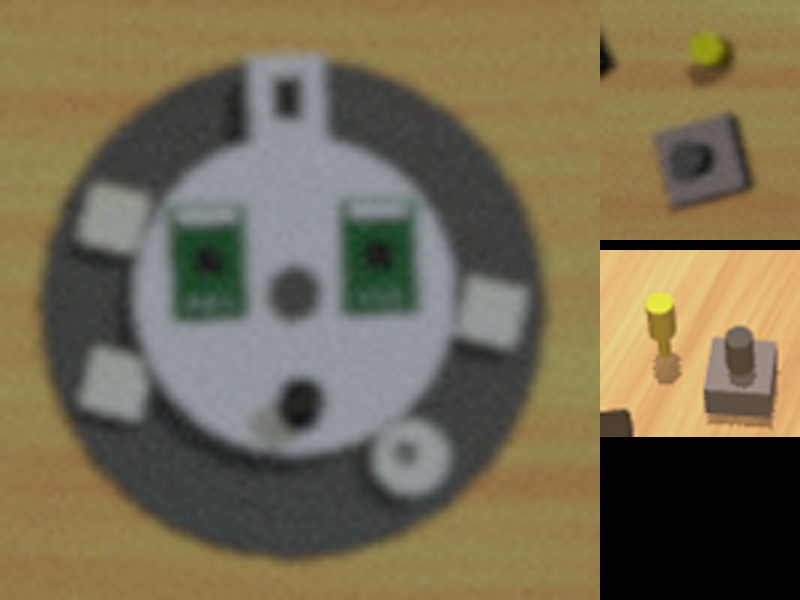

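The crop shows hub (293,293), slot (288,98), handle top (301,402), round post (411,458) with its bore at about (404,453), and the steel pin head at (690,160) in the upper-right inset. The yellow pin stands loose, so it isn't the one. Next I'll turn these into positions.

```bash
cat > m.py <<'E'
from h import *
np.set_printoptions(precision=1,suppress=True)
f=lambda x,y:((x+.5)/6-.5+275,(y+.5)/6-.5+120)
P=lambda n,x,y,z:(print(n,ray("top",*f(x,y),z)),ray("top",*f(x,y),z))[1]
hub=P("hub",293,293,55);base=P("base",293,308,8);sl=P("slot",288,98,47);po=P("post",411,458,34);ht=P("handle top",301,402,97)
g=cv2.cvtColor(cv2.imread("pics/t0_full.png"),cv2.COLOR_BGR2GRAY).astype(float)
print(g[190:206,336:352].astype(int))
# post centroid (bright) & bore (dark inside)
u,v=f(411,458);Y,X=np.mgrid[0:400,0:640];m=(np.hypot(X-u,Y-v)<9)&(g>110)
cnt,_=cv2.findContours(m.astype(np.uint8),cv2.RETR_EXTERNAL,cv2.CHAIN_APPROX_NONE)
c=max(cnt,key=cv2.contourArea);(cu,cv_),r=cv2.minEnclosingCircle(c);print("circle",cu,cv_,r,ray("top",cu,cv_,34))
d=np.hypot(X-cu,Y-cv_)<4.5;w=np.clip(150-g,0,None)*d
bu,bv=(w*X).sum()/w.sum(),(w*Y).sum()/w.sum();print("bore",bu,bv,ray("top",bu,bv,34))
a=lambda p,c:np.degrees(np.arctan2(p[1]-c[1],p[0]-c[0]))
for c in(hub,base):
  print([ (np.hypot(*(p-c)[:2]).round(1),a(p,c).round(1)) for p in(sl,po,ht)])
for z in(75,):print("pin head",ray("top",180+(90.5)/4-.5,180+160.5/4-.5,z))
print("side pin top", ray("side",245+(139.5+.5)*75/200,255+(85+.5)*75/200-.5,75))
print("block",ray("top",180+102/4,180+161/4,35))
print("proj hub/post/slot side",proj("side",hub),proj("side",po),proj("side",sl))
E
python3 m.py
```

```text
hub [622. -51.  55.]
base [621.4 -52.2   8. ]
slot [727.5 -48.   47. ]
post [ 537.7 -114.5   34. ]
handle top [559.6 -54.4  97. ]
[[150 149 145 134 133 132 130 132 129 118 103  84  72  65  63  63]
 [144 139 134 139 141 144 147 150 148 145 131 111  91  73  63  64]
 [119 117 130 137 144 148 143 152 148 152 146 132 115  86  66  62]
 [ 89 106 131 140 142 130 128 136 141 148 150 147 129 103  78  61]
 [ 78 108 136 141 134 111  98 105 128 147 151 147 142 119  85  68]
 [ 76 113 143 143 128 106  94  98 122 144 151 154 147 125  91  69]
 [ 76 114 140 150 132 117 103 103 127 146 148 151 145 122  92  71]
 [ 72 113 142 152 146 133 125 126 140 150 152 147 138 118  84  64]
 [ 69 107 138 151 148 148 143 146 151 148 149 149 137 107  80  65]
 [ 56  82 117 140 150 149 150 151 151 151 149 142 116  93  67  64]
 [ 45  63  89 117 139 145 150 150 150 147 141 124 103  76  68  68]
 [ 47  45  60  87 112 132 134 137 137 132 118  96  75  64  64  69]
 [ 54  47  44  56  75  92  97 103 103  93  85  73  67  64  75  88]
 [ 59  53  47  43  50  58  61  71  71  69  62  61  66  67  89 106]
 [ 62  55  56  48  49  50  53  60  63  66  65  72  75  89 108 120]
 [ 60  64  63  62  55  58  54  60  65  66  75  87 100 114 120 131]]
circle 342.1299133300781 194.50787353515625 7.55822229385376 [ 542.2 -111.4   34. ]
bore 341.7438596491228 194.77894736842106 [ 541.3 -110.2   34. ]
[(np.float64(105.6), np.float64(1.7)), (np.float64(105.5), np.float64(-143.0)), (np.float64(62.4), np.float64(-176.9))]
[(np.float64(106.2), np.float64(2.3)), (np.float64(104.3), np.float64(-143.3)), (np.float64(61.8), np.float64(-177.9))]
pin head [457.6 319.5  75. ]
side pin top [461.2 323.   75. ]
block [457.2 319.5  35. ]
proj hub/post/slot side [296.4 188.4] [328.5 187.8] [265.6 183.9]
```

```bash
python3 - <<'E'
from h import *
from scipy.spatial.transform import Rotation as R
np.set_printoptions(precision=2,suppress=True)
print(R.from_euler("xyz",get_obs()["tcp_rot"]).as_matrix())
print("yellow",ray("top",207,192,60))
exec(open("m.py").read().split("g=cv2")[0].split("\n",1)[1])
print("refined",ray("top",343.1,195.6,34),"bore",ray("top",342.25,194.8,34))
E
```

```text
[[-0.    0.93  0.37]
 [ 0.    0.37 -0.93]
 [-1.    0.   -0.  ]]
yellow [544.17 310.78  60.  ]
hub [622. -51.  55.]
base [621.4 -52.2   8. ]
slot [727.5 -48.   47. ]
post [ 537.7 -114.5   34. ]
handle top [559.6 -54.4  97. ]
refined [ 538.7 -114.5   34. ] bore [ 541.3 -111.8   34. ]
```

Call:
{"method": "carry_out", "body": {
  "rows": [
    [20,24,0,-1],
    [46,54,0,-3],
    [72,85,0,-4],
    [98,116,0,-6],
    [124,147,0,-8],
    [150,177,0,-9],
    [176,208,0,-11],
    [202,239,0,-12],
    [228,270,0,-14],
    [254,300,0,-16],
    [280,331,0,-17],
    [306,362,0,-19],
    [332,392,0,-20],
    [352,416,0,-22],
    [364,430,0,-22],
    [368,435,-20,-22],
    [368,435,-50,-22],
    [368,435,-76,-22],
    [368,435,-76,-22]
  ]
}}

```text
time: 1.68
tool_pos: [556.8, -52.1, 144.7]
tcp_rot: [-1.912, 1.56, 2.792]
contact_force: [-1.0, 0.6, -1.0]
grip_width: 91.7
```

Call:
{"method": "carry_out", "body": {
  "rows": [
    [3,-1.5,-20,0],
    [3,-1.5,-42,0],
    [3,-1.5,-62,0],
    [3,-1.5,-75,0],
    [3,-1.5,-79,0],
    [3,-1.5,-80,0]
  ]
}}

```text
time: 2.18
tool_pos: [559.8, -53.8, 64.8]
tcp_rot: [-1.905, 1.559, 2.799]
contact_force: [-0.3, 0.7, -0.0]
grip_width: 91.8
```

```bash
python3 - <<'E'
from h import *
o=get_obs();print(o["tool_pos"],o["contact_force"])
snap("side","s1",(240,110,380,230),4)
E
```

```text
[559.83579475 -53.78112911  64.81422712] [-0.27850885  0.74486758 -0.04820788]
```

View pics/s1.png

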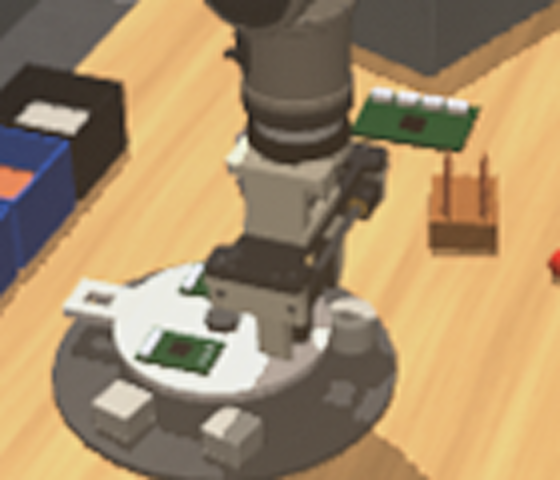

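The fingers straddle the handle (about (290,310) in the crop), the tips are clear of the disc and there is no contact force. Closing the gripper.

Call:
{"method": "carry_out", "body": {
  "rows": [
    [0,0,0,0],
    [0,0,0,0],
    [0,0,0,0],
    [0,0,0,0],
    [0,0,0,0],
    [0,0,0,0],
    [0,0,0,0]
  ],
  "hand": 15
}}

```text
time: 2.82
tool_pos: [560.3, -53.8, 65.5]
tcp_rot: [-1.924, 1.561, 2.779]
contact_force: [0.8, 0.2, 0.3]
grip_width: 49.6
```

Call:
{"method": "carry_out", "body": {
  "rows": [
    [0,0,0,0],
    [0,0,0,0],
    [0,0,0,0],
    [0,0,0,0],
    [0,0,0,0],
    [0,0,0,0],
    [0,0,0,0]
  ],
  "hand": 15
}}

```text
time: 3.4
tool_pos: [560.3, -53.8, 65.5]
tcp_rot: [-1.926, 1.56, 2.778]
contact_force: [-0.8, -0.2, 0.2]
grip_width: 23.6
```

```bash
python3 - <<'E'
import numpy as np
a0=182.1
s=np.linspace(0,1,29)[1:];s=s-np.sin(2*np.pi*s)/(2*np.pi)*0.5
for d in 145.3*s:
    a=np.radians(a0-d);print([round(622+62*np.cos(a)-560.04,1),round(-51.5+62*np.sin(a)+53.77,1)],round(d,1))
E
```

```text
[np.float64(-0.0), np.float64(2.8)] 2.6
[np.float64(0.1), np.float64(5.8)] 5.4
[np.float64(0.3), np.float64(9.0)] 8.4
[np.float64(0.8), np.float64(12.6)] 11.7
[np.float64(1.7), np.float64(16.7)] 15.5
[np.float64(2.9), np.float64(21.2)] 19.9
[np.float64(4.7), np.float64(26.2)] 24.8
[np.float64(7.3), np.float64(31.5)] 30.2
[np.float64(10.7), np.float64(37.1)] 36.3
[np.float64(15.0), np.float64(42.7)] 42.9
[np.float64(20.3), np.float64(48.2)] 49.9
[np.float64(26.5), np.float64(53.2)] 57.3
[np.float64(33.6), np.float64(57.4)] 64.9
[np.float64(41.3), np.float64(60.7)] 72.6
[np.float64(49.4), np.float64(63.0)] 80.4
[np.float64(57.6), np.float64(64.1)] 88.0
[np.float64(65.6), np.float64(64.2)] 95.4
[np.float64(73.1), np.float64(63.3)] 102.4
[np.float64(80.0), np.float64(61.6)] 109.0
[np.float64(86.1), np.float64(59.4)] 115.1
[np.float64(91.5), np.float64(56.8)] 120.5
[np.float64(96.0), np.float64(54.1)] 125.4
[np.float64(99.8), np.float64(51.3)] 129.8
[np.float64(103.0), np.float64(48.7)] 133.6
[np.float64(105.7), np.float64(46.2)] 136.9
[np.float64(107.9), np.float64(43.9)] 139.9
[np.float64(109.9), np.float64(41.6)] 142.7
[np.float64(111.6), np.float64(39.4)] 145.3
```

Call:
{"method": "carry_out", "body": {
  "rows": [
    [0,3,0,0],
    [0,6,0,0],
    [0.3,9,0,0],
    [1,13,0,0],
    [2,17,0,0],
    [3,21,0,0],
    [5,26,0,0],
    [7,31.5,0,0],
    [11,37,0,0],
    [15,43,0,0],
    [20,48,0,0],
    [26.5,53,0,0],
    [33.5,57.5,0,0],
    [41,60.5,0,0],
    [49.5,63,0,0],
    [57.5,64,0,0]
  ]
}}

```text
time: 4.73
tool_pos: [618.8, 11.2, 65.5]
tcp_rot: [-1.999, 1.561, 2.705]
contact_force: [-2.2, 0.6, 1.7]
grip_width: 23.3
```

Call:
{"method": "carry_out", "body": {
  "rows": [
    [7,-1,0,0],
    [14,-1.7,0,0],
    [21,-3.3,0,0],
    [27.5,-5.6,0,0],
    [32.7,-8.2,0,0],
    [37.2,-10.9,0,0],
    [41,-13.7,0,0],
    [44.2,-16.3,0,0],
    [46.9,-18.8,0,0],
    [49.1,-21.1,0,0],
    [51.1,-23.4,0,0],
    [52.8,-25.6,0,0],
    [52.8,-25.6,0,0],
    [52.8,-25.6,0,0]
  ]
}}

```text
time: 5.9
tool_pos: [672.8, -15.0, 65.5]
tcp_rot: [-2.079, 1.563, 2.625]
contact_force: [4.4, 1.8, -1.6]
grip_width: 23.3
```

```bash
python3 - <<'E'
from h import *
o=get_obs();print(o["tool_pos"],o["contact_force"])
im=capture("top")[:,:,::-1];s=capture("side")[:,:,::-1]
f=lambda i,a,b,c,d,w,h:cv2.resize(i[b:d,a:c],(w,h),interpolation=cv2.INTER_CUBIC)
cv2.imwrite("pics/c1.png",np.hstack([f(im,275,120,375,220,400,400),f(s,240,120,380,260,400,400)]))
cv2.imwrite("pics/t1_full.png",im)
E
```

```text
[672.80130673 -15.046713    65.54783087] [ 4.35974162  1.7878275  -1.59958176]
```

View pics/c1.png

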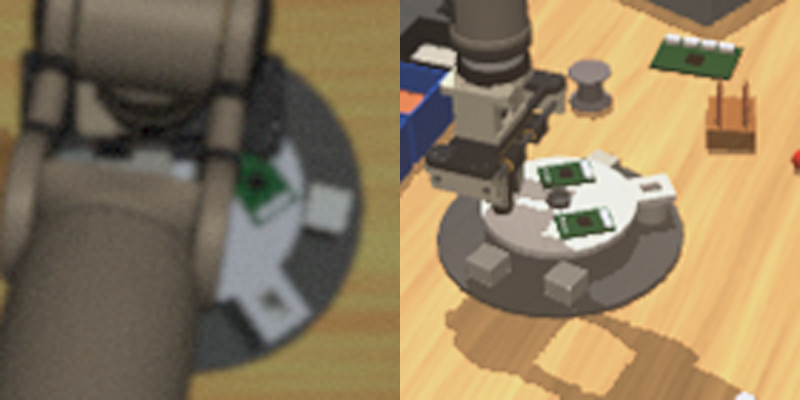

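The ear now sits over the round post, with the slot at about (270,303) in the left panel. I'll open the gripper and lift away before measuring the alignment.

Call:
{"method": "carry_out", "body": {
  "rows": [
    [0,0,0,0],
    [0,0,0,0],
    [0,0,0,0],
    [0,0,0,0],
    [0,0,0,0],
    [0,0,0,0],
    [0,0,5,0],
    [0,0,15,0],
    [0,0,35,0],
    [0,0,65,0],
    [0,0,100,0],
    [-15,25,135,0],
    [-35,55,150,0],
    [-55,85,150,0],
    [-75,115,150,0],
    [-95,145,150,0],
    [-115,180,150,0],
    [-130,210,150,0],
    [-140,230,150,0]
  ],
  "hand": 91
}}

```text
time: 7.58
tool_pos: [531.0, 217.7, 217.1]
tcp_rot: [-2.29, 1.564, 2.416]
contact_force: [0.5, 0.1, -0.1]
grip_width: 91.3
```

```bash
python3 - <<'E'
from h import *
o=get_obs();print(o["tool_pos"],o["contact_force"],o["grip_width"])
im=capture("top")[:,:,::-1]
cv2.imwrite("pics/t2_full.png",im)
cv2.imwrite("pics/c2.png",cv2.resize(im[170:215,310:370],(800,600),interpolation=cv2.INTER_CUBIC))
g=cv2.cvtColor(np.ascontiguousarray(im),cv2.COLOR_BGR2GRAY);print(g[186:206,334:352].astype(int))
E
```

```text
[530.99949    217.66130354 217.104483  ] [ 0.48760517  0.13977866 -0.09741305] 91.25768493322096
[[155 153 148 152 153 152 152 152 149 146 127  95  75  65  62  62  63  64]
 [152 150 152 154 152 150 152 151 157 146 130 102  76  65  61  67  63  65]
 [150 152 153 151 154 151 155 151 152 153 143 121  86  67  67  60  66  63]
 [153 151 151 149 151 155 152 154 151 147 148 136 112  85  69  63  65  64]
 [151 155 153 152 150 153 152 149 152 148 155 142 129 102  78  64  62  60]
 [153 150 151 149 151 154 151 146 144 143 149 153 143 122  95  71  68  63]
 [153 149 152 153 151 150 141 133 123 125 141 151 147 136 113  84  70  60]
 [144 151 154 149 147 142 135 115  98 102 122 141 151 145 131 103  78  62]
 [123 142 148 151 145 131 118  99  89  78  98 126 144 150 142 127  96  73]
 [ 97 126 145 154 145 137 123 103  87  81  89 114 133 150 150 136 116  86]
 [ 72 107 136 149 152 145 129 116 100 103 102 116 128 142 151 148 132 108]
 [ 59  88 118 141 148 149 139 129 119 121 125 117 124 138 148 150 144 127]
 [ 45  59  92 124 144 152 149 145 142 144 140 133 136 140 154 152 143 132]
 [ 40  48  68 104 131 146 148 152 151 147 142 141 143 150 151 145 126 104]
 [ 39  45  47  77 111 138 151 148 150 154 147 151 150 146 140 124 101  80]
 [ 47  34  44  50  87 118 144 151 151 153 151 150 144 130 112  97  77  77]
 [ 42  43  40  46  63  94 127 147 153 156 147 143 124 106  83  72  73  90]
 [ 54  48  45  39  47  66 109 138 145 146 136 127 103  80  71  73  88 105]
 [ 57  53  37  39  45  48  91 117 131 124 106  88  80  73  80  92 109 121]
 [ 64  57  51  38  41  45  68  89 103  95  80  74  70  84 100 109 123 132]]
```

View pics/c2.png

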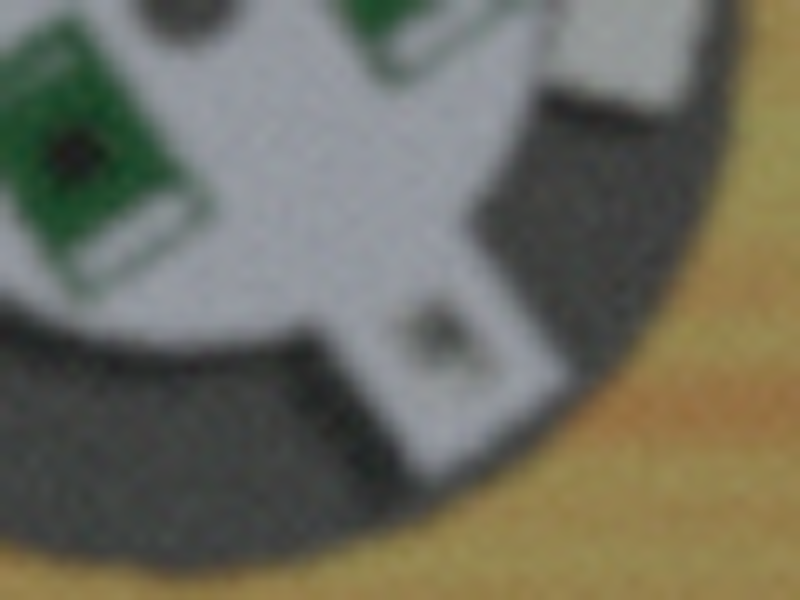

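The slot lies over the post, and the dark spot at (440,330) in this crop is the bore seen through it. The ear's end corners are at (430,475) and (570,375). Next I'll work out the ear angle and the pin offsets.

```bash
python3 - <<'E'
from h import *
np.set_printoptions(precision=1,suppress=True)
k=800/60
f=lambda x,y,z:ray("top",(x+.5)/k-.5+310,(y+.5)/k-.5+170,z)
hub=np.array([622,-51.5,0])
for n,p in dict(end=f(500,425,47),base=f(400,278,47),dark34=f(440,330,34),hub=f(185,10,55)).items():
    d=p-hub;print(n,p,np.hypot(*d[:2]),np.degrees(np.arctan2(d[1],d[0])))
im=cv2.imread("pics/t2_full.png");s=cv2.imread("pics/s0_full.png")
o=np.zeros((480,800,3),np.uint8)
o[:,:480]=cv2.resize(im[205:235,190:220],(480,480),interpolation=cv2.INTER_CUBIC)
o[:320,480:]=cv2.resize(s[280:320,280:320],(320,320),interpolation=cv2.INTER_CUBIC)
cv2.imwrite("pics/c3.png",o)
E
```

```text
end [ 519.2 -126.    47. ] 126.93453634758005 -144.05768785061946
base [ 553.9 -102.3   47. ] 85.01768450607612 -143.26787911777132
dark34 [ 542.9 -112.7   34. ] 100.02523854177957 -142.25644995195103
hub [616. -51.  55.] 5.991462585821021 175.59425457462112
```

View pics/c3.png

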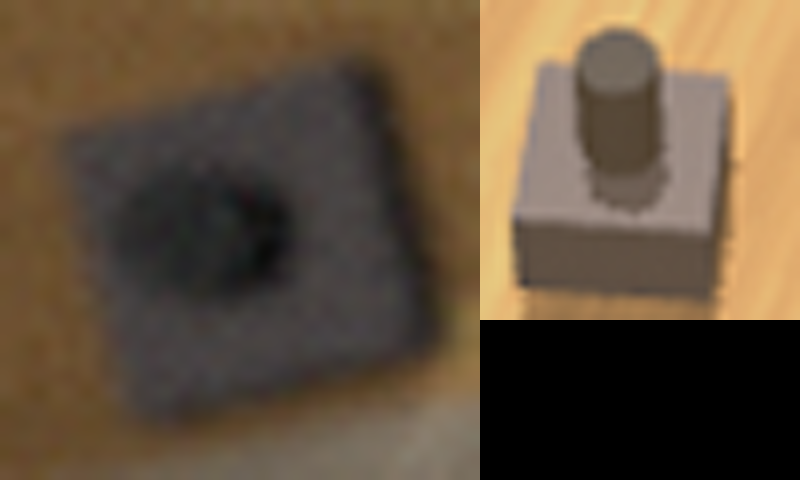

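The steel pin's head is at (185,232) in the top inset and (617,62) in the side inset, upright in the grey block. Locating it in both views.

```bash
python3 - <<'E'
from h import *
np.set_printoptions(precision=1,suppress=True)
print(ray("top",201.1,219.0,75),ray("side",296.7,287.3,75))
print("shoulder side",ray("side",280+(628-480)/8-.5,280+188/8,35))
print("block",ray("top",190+248/16-.5,205+240/16-.5,35))
def rays(cam,u,v):
    a=ray(cam,u,v,0);b=ray(cam,u,v,100);return a,(b-a)
a,d=rays("top",201.1,219.0);b,e=rays("side",296.7,287.3)
s,t=np.linalg.lstsq(np.c_[d,-e],b-a,rcond=None)[0];print("tri",a+s*d,b+t*e)
E
```

```text
[459.5 322.7  75. ] [462.1 325.7  75. ]
shoulder side [454.1 340.4  35. ]
block [459.5 321.1  35. ]
tri [459.6 323.3  72.7] [462.8 324.3  73.1]
```

Call:
{"method": "carry_out", "body": {
  "rows": [
    [-12,18,0,0],
    [-28,44,0,0],
    [-46,70,-10,0],
    [-60,92,-30,0],
    [-68,102,-55,0],
    [-70.5,105.8,-80,0],
    [-70.5,105.8,-100,0],
    [-70.5,105.8,-110,0],
    [-70.5,105.8,-110,0]
  ]
}}

```text
time: 8.38
tool_pos: [458.4, 325.6, 105.7]
tcp_rot: [-2.031, 1.56, 2.677]
contact_force: [-0.7, -0.2, 0.3]
grip_width: 91.4
```

Call:
{"method": "carry_out", "body": {
  "rows": [
    [2,-2,-15,0],
    [2,-2,-32,0],
    [2,-2,-46,0],
    [2,-2,-55,0],
    [2,-2,-59,0],
    [2,-2,-60,0],
    [2,-2,-60,0]
  ]
}}

```text
time: 8.97
tool_pos: [461.0, 323.7, 46.5]
tcp_rot: [-2.14, 1.561, 2.567]
contact_force: [-0.6, 0.2, -0.0]
grip_width: 91.1
```

Call:
{"method": "carry_out", "body": {
  "rows": [
    [0,0,0,0],
    [0,0,0,0],
    [0,0,0,0],
    [0,0,0,0],
    [0,0,0,0],
    [0,0,0,0],
    [0,0,0,0],
    [0,0,0,0],
    [0,0,0,0],
    [0,0,0,0],
    [0,0,0,0],
    [0,0,0,0],
    [0,0,0,0],
    [0,0,0,0],
    [0,0,0,0]
  ],
  "hand": 15
}}

```text
time: 10.22
tool_pos: [461.0, 323.8, 46.5]
tcp_rot: [-2.15, 1.561, 2.558]
contact_force: [0.3, -0.3, -0.1]
grip_width: 24.6
```

```bash
python3 - <<'E'
from h import *
print(get_obs())
snap("side","s2",(240,220,360,330),5)
E
```

```text
{'time': 10.2167, 'joint_positions': array([0.47140891, 0.61236204, 1.62969688, 0.01067991, 0.90431577,
       2.04032501]), 'dq': array([ 1.45357214e-04,  9.89750892e-05, -1.94328307e-03,  3.53932307e-04,
       -1.55766153e-03,  4.88230266e-04]), 'tau': array([-1.29275811e-01, -5.09679365e+01, -1.88081521e+01, -3.53068672e-02,
        2.78133026e-03,  4.41986294e-04]), 'tool_pos': array([461.02597384, 323.75329615,  46.54053463]), 'tcp_rot': array([-2.15012924,  1.56114913,  2.55751729]), 'contact_force': array([ 0.25206973, -0.26512152, -0.07343598]), 'moment': array([ 0.08958259,  0.01260744, -0.01328866]), 'grip_width': 24.556919887324707}
```

View pics/s2.png

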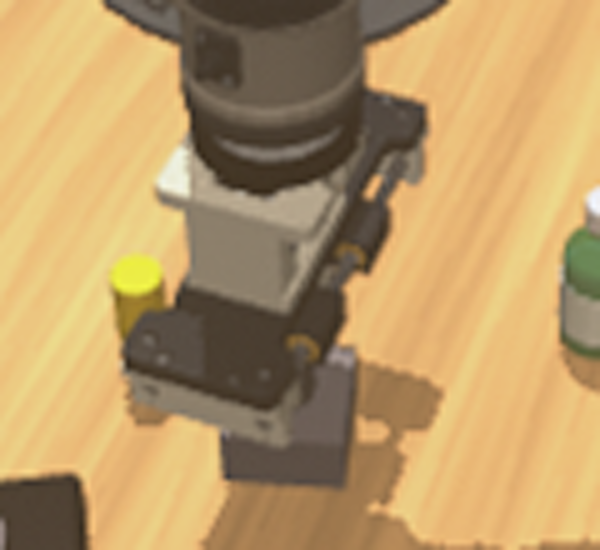

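The fingers have closed around the head (24.6 mm) and the yellow pin is untouched at (137,290). Lifting it out.

Call:
{"method": "carry_out", "body": {
  "rows": [
    [0,0,3,0],
    [0,0,8,0],
    [0,0,16,0],
    [0,0,30,0],
    [0,0,50,0],
    [0,0,75,0],
    [0,0,100,0],
    [0,0,115,0],
    [0,0,120,0],
    [0,0,120,0],
    [0,0,120,0]
  ]
}}

```text
time: 11.18
tool_pos: [460.6, 323.5, 166.1]
tcp_rot: [-2.083, 1.561, 2.624]
contact_force: [-0.1, 0.1, -1.4]
grip_width: 24.3
```

```bash
python3 - <<'E'
from h import *
from scipy.spatial.transform import Rotation as R
o=get_obs();print(o["tool_pos"],o["contact_force"],o["grip_width"],R.from_euler("xyz",o["tcp_rot"]).as_matrix().round(3))
t=o["tool_pos"];print("expected tip px",proj("side",t-[0,0,44.5]),"shoulder",proj("side",t-[0,0,11.5]))
u,v=proj("side",t-[0,0,30]).astype(int);snap("side","s3",(u-40,v-40,u+40,v+40),7);print(u-40,v-40)
E
```

```text
[460.63517923 323.52712368 166.10203417] [-0.06697976  0.09232814 -1.40874413] 24.336731867149584 [[-0.009  1.    -0.005]
 [ 0.005 -0.005 -1.   ]
 [-1.    -0.009 -0.005]]
expected tip px [296.9644884  273.67873013] shoulder [296.46841597 263.93211817]
256 229
```

View pics/s3.png

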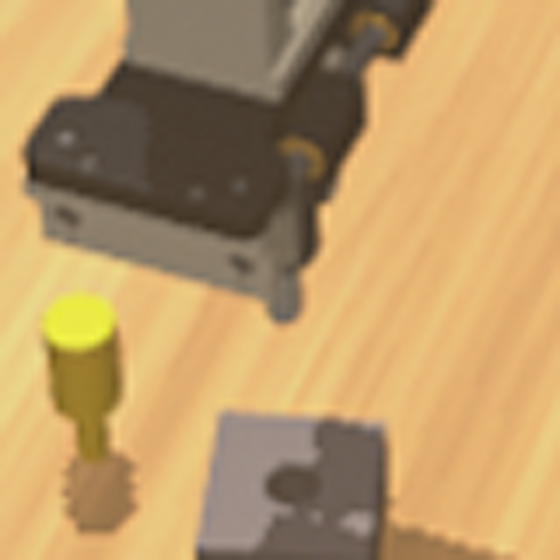

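The pin is held upright with its tip at (285,318) in the crop, within a pixel of where it should be, and the wrist carries its weight. Carrying it above the slot.

Call:
{"method": "carry_out", "body": {
  "rows": [
    [2,-12,0,0],
    [7,-36,0,0],
    [13,-68,0,0],
    [19,-102,0,0],
    [25,-136,0,0],
    [32,-170,0,0],
    [38,-204,0,0],
    [44,-238,0,0],
    [50,-272,0,0],
    [57,-306,0,0],
    [63,-340,0,0],
    [69,-370,0,0],
    [74,-398,0,0],
    [78,-420,0,0],
    [80.5,-432,0,0],
    [80.7,-435.5,0,0],
    [80.7,-435.5,-20,0],
    [80.7,-435.5,-40,0],
    [80.7,-435.5,-55,0],
    [80.7,-435.5,-60,0]
  ]
}}

```text
time: 12.9
tool_pos: [539.1, -110.5, 102.8]
tcp_rot: [-1.976, 1.554, 2.733]
contact_force: [-0.2, -0.1, -1.6]
grip_width: 24.5
```

Call:
{"method": "carry_out", "body": {
  "rows": [
    [0,0,0,0],
    [0,0,0,0],
    [0,0,0,0]
  ]
}}

```text
time: 13.15
tool_pos: [539.4, -110.1, 103.5]
tcp_rot: [-1.984, 1.555, 2.725]
contact_force: [-0.4, -0.3, -1.1]
grip_width: 24.5
```

```bash
python3 - <<'E'
from h import *
o=get_obs();t=o["tool_pos"];print(t,o["contact_force"],o["grip_width"])
print("tip px",proj("side",t-[0,0,44.5]),"slot px",proj("side",[622-105*.806,-51.5-105*.592,47]))
u,v=proj("side",t-[0,0,44]).astype(int);snap("side","s4",(u-40,v-35,u+40,v+35),7);print(u-40,v-35)
E
```

```text
[ 539.42428733 -110.13242897  103.52043819] [-0.43800205 -0.32689104 -1.09275809] 24.518703186274355
tip px [327.64001418 182.21250383] slot px [328.5821165  184.74094181]
287 147
```

View pics/s4.png

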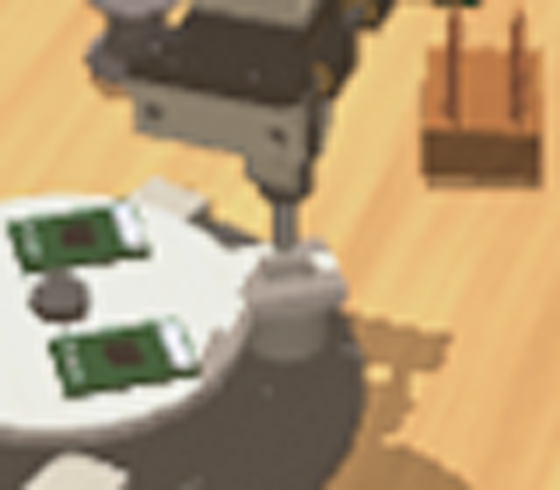

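The pin tip (285,245) is just above the slot in the ear (295,270). Centering on the bore estimate and lowering.

Call:
{"method": "carry_out", "body": {
  "rows": [
    [2,-1.8,-3,0],
    [2,-1.8,-6,0],
    [2,-1.8,-9,0],
    [2,-1.8,-11,0],
    [2,-1.8,-13,0],
    [2,-1.8,-15,0],
    [2,-1.8,-16,0],
    [2,-1.8,-16,0]
  ]
}}

```text
time: 13.87
tool_pos: [541.3, -111.9, 87.3]
tcp_rot: [-1.988, 1.555, 2.721]
contact_force: [-0.2, 1.2, -1.4]
grip_width: 24.5
```

Call:
{"method": "carry_out", "body": {
  "rows": [
    [0,0,-2,0],
    [0,0,-4,0],
    [0,0,-6,0],
    [0,0,-7.5,0],
    [0,0,-8.5,0],
    [0,0,-9.5,0],
    [0,0,-10.5,0],
    [0,0,-11,0],
    [0,0,-11,0]
  ]
}}

```text
time: 14.62
tool_pos: [541.6, -111.7, 76.9]
tcp_rot: [-2.027, 1.556, 2.682]
contact_force: [-1.3, 2.7, 4.3]
grip_width: 24.4
```

Call:
{"method": "carry_out", "body": {
  "rows": [
    [-0.3,0.5,0,0],
    [-0.6,1.0,0,0],
    [-0.6,1.0,-0.5,0],
    [-0.6,1.0,-1,0],
    [-0.6,1.0,-1.5,0],
    [-0.6,1.0,-1.5,0]
  ]
}}

```text
time: 15.12
tool_pos: [540.9, -110.5, 75.2]
tcp_rot: [-2.041, 1.555, 2.668]
contact_force: [0.8, 1.3, 0.1]
grip_width: 24.3
```

Call:
{"method": "carry_out", "body": {
  "rows": [
    [0,0.3,-1,0],
    [0,0.3,-2,0],
    [0,0.3,-3,0],
    [0,0.3,-4,0],
    [0,0.3,-5,0],
    [0,0.3,-5,0]
  ]
}}

```text
time: 15.62
tool_pos: [540.8, -110.2, 69.9]
tcp_rot: [-2.034, 1.555, 2.674]
contact_force: [-0.0, 1.3, -1.2]
grip_width: 24.3
```

Sliding freely into the bore, with the tip at about 25 mm.

Call:
{"method": "carry_out", "body": {
  "rows": [
    [0,0.2,-1,0],
    [0,0.2,-2.5,0],
    [0,0.2,-4,0],
    [0,0.2,-5.5,0],
    [0,0.2,-7,0],
    [0,0.2,-8,0],
    [0,0.2,-9,0],
    [0,0.2,-9.5,0],
    [0,0.2,-9.5,0]
  ]
}}

```text
time: 16.37
tool_pos: [540.8, -110.0, 60.3]
tcp_rot: [-2.032, 1.555, 2.677]
contact_force: [0.2, -0.2, -1.2]
grip_width: 24.2
```

Call:
{"method": "carry_out", "body": {
  "rows": [
    [0,0,-0.5,0],
    [0,0,-1,0],
    [0,0,-1.5,0],
    [0,0,-2,0],
    [0,0,-2.3,0],
    [0,0,-2.3,0]
  ]
}}

```text
time: 16.87
tool_pos: [540.9, -110.1, 58.5]
tcp_rot: [-2.031, 1.555, 2.678]
contact_force: [-1.7, 0.8, 3.7]
grip_width: 24.5
```

Shoulder contact came at exactly the expected height (TCP 58.5 mm). Releasing.

Call:
{"method": "carry_out", "body": {
  "rows": [
    [0,0,0.3,0],
    [0,0,0.3,0],
    [0,0,0.3,0],
    [0,0,0.3,0],
    [0,0,0.3,0],
    [0,0,0.3,0],
    [0,0,0.3,0],
    [0,0,0.3,0],
    [0,0,0.3,0],
    [0,0,0.3,0],
    [0,0,0.3,0],
    [0,0,0.3,0]
  ],
  "hand": 60
}}

```text
time: 17.87
tool_pos: [540.9, -110.1, 58.8]
tcp_rot: [-2.029, 1.555, 2.68]
contact_force: [0.2, 0.5, 1.3]
grip_width: 59.6
```

Call:
{"method": "carry_out", "body": {
  "rows": [
    [0,0,3,0],
    [0,0,10,0],
    [0,0,22,0],
    [0,0,45,0],
    [0,0,75,0],
    [0,0,105,0],
    [-8,-20,135,0],
    [-20,-50,150,0],
    [-35,-85,150,0],
    [-50,-120,150,0],
    [-65,-155,150,0],
    [-80,-190,150,0],
    [-95,-220,150,0],
    [-100,-240,150,0],
    [-100,-240,150,0]
  ]
}}

```text
time: 19.12
tool_pos: [439.2, -354.1, 209.4]
tcp_rot: [-1.909, 1.557, 2.795]
contact_force: [0.1, 1.2, 0.6]
grip_width: 60.1
```

```bash
python3 - <<'E'
from h import *
o=get_obs();print(o["time"],o["tool_pos"],o["contact_force"],o["grip_width"])
im=capture("top")[:,:,::-1];s=capture("side")[:,:,::-1]
f=lambda i,a,b,c,d,w,h:cv2.resize(i[b:d,a:c],(w,h),interpolation=cv2.INTER_CUBIC)
cv2.imwrite("pics/c5.png",np.vstack([np.hstack([f(im,310,170,370,215,400,300),f(s,290,150,370,210,400,300)]),np.hstack([f(im,120,60,480,290,400,255),f(s,140,110,500,340,400,255)])]))
print("expected head top centre px, side", proj("side",[541,-110.3,87]),proj("top",[541,-110.3,87]))
E
```

```text
19.1167 [ 439.23204829 -354.05569927  209.37203932] [0.08918582 1.16518864 0.6244383 ] 60.12133703385151
expected head top centre px, side [327.27306433 174.91259883] [342.96010117 193.18466036]
```

View pics/c5.png

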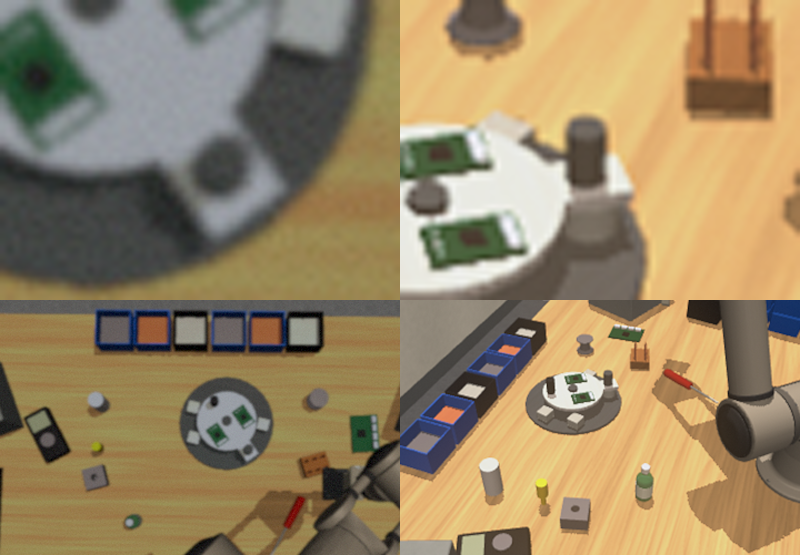

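The pin's head sits flush on the ear. Its top is at (587,125) in the upper-right panel, about side pixel (327,175), which matches the seated prediction. The bystanders haven't moved and the arm is clear, so I'm handing in.

```bash
python3 -c "
from plant import *
print(close_job())"
```

```text
the job is handed in; nothing more can be done
None
```

The turntable is turned and locked, with the steel pin through the ear and fully seated in the round post's bore. I handed the job in at about 19 s of the 72 s allowed.

- **Turning:** I turned the table about 145° clockwise by its handle, the shorter way, which put the slotted ear over the round post.
- **Pin:** I took the steel pin from the grey block and lowered it through the slot. It touched the bore's rim lightly, at about 4–6 N. I shifted it about 1.3 mm along the side force, and it then slid down freely. The shoulder met the ear at the expected height (tool tip at 58.5 mm), and I let go.
- **Last checks:** The side picture shows the head flush on the ear, at the pixel predicted for a seated pin. The arm is clear, and the bystanders in view look unmoved by eye.
- **Disagreements:** The gripper read about 24.4 mm on the 26 mm head, and I did not find out why; the grip held. The bore was about 1.5 mm from where I estimated it in the camera image, within the calibration error. No check failed.

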